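# Press the racket support post against the sprung stop

## Task

Someone is about to bolt the racket support post (the one with the rectangular foot) to the stringing machine's base and needs a third hand. First slide the compartment cover fully shut, then stand the post upright on the closed cover, midway between the two guide rails with a short edge of its foot square against the sprung stop, and press it into the stop with a steady push of about 10 N, without ever ramming the stop to the end of its travel. Finish while still holding it pressed there, with the cover shut and the other things on the bench left where they are.

Things in the scene. Friction and masses are not known exactly. Their poses are not given: they have to be found in the camera images.
- machine_base: Stringing machine base, fixed: grey metal box 120 (x) x 360 (y) x 40 mm high. Origin: centre of its underside; y runs along its length towards the sprung stop, z up. Compartment 84 x 120 mm, 30 deep, open at the top from y = -15 to 105. Guide rails along y: inner edges x = +-48, tops 50 mm above the bench. Fixed stop block at y = 158 to 180, top 85 mm above the bench.
- cover (a joint): Slide of the flat aluminium cover (100 x 150 x 5 mm, upper face 46 mm above the bench). 0 = fully shut over the compartment (it then spans y = -30 to 120 mm of the base); grows in metres as it opens towards the base's -y, up to 0.115. It stays where it is left; moving it takes about 2 N.
- cover_handle (a point): Centre of the top face of the cover's black upright handle bar, 76 mm above the bench. The bar is 50 (base x) x 10 (base y) mm, stands 30 mm above the cover and travels with it. With the cover shut it is at y = -20 mm of the base, so 140 mm of flat cover lie free between bar and stop.
- stop: Black sprung stop plate 70 (base x) x 8 x 32 mm high. Origin: centre of its pressing face (looking to base -y), 64 mm above the bench; lower edge at 48. At rest the face is at y = 125 mm of the base; pressed, it moves to base +y, at most 24 mm. Spring: gives from 2 N, then 0.8 N per mm (6 N at 5 mm, 10 N at 10 mm, 14 N at 15 mm, end of travel at 21 N).
- post: Racket support post, loose, about 0.35 kg: dark rectangular foot 60 (x) x 76 (y) x 12 mm, square aluminium post 28 x 28 mm on its middle, 64 mm high in all. Origin: centre of the foot's underside; z up; y along the foot's long side, so the 60 mm edges at y = +-38 mm meet the stop (either one). Starts standing on the bench left or right of the base.
- round_post: Another post, not to be used, loose: round foot 68 mm across, round stem 28 mm, head 38 mm, 64 mm high. Origin: centre of its underside. It stands on the other side of the base. Leave it.
- screwdriver: Screwdriver 170 mm long, lying on the bench near the robot; origin on its underside. Leave it.
- grip_roll: Black roll (ring) 52 mm across, 28 mm high; origin: centre of its underside. Leave it.
- mug: White mug, 80 mm across, 90 mm high; origin: centre of its underside. Leave it.
- bottle: Grey bottle, 64 mm across, 190 mm high; origin: centre of its underside. Leave it.
- parts_tray: Grey open tray 110 x 150 x 35 mm; origin: centre of its underside. Leave it.
- wrench: Small flat steel wrench, 128 mm long, 7 mm high; origin: centre of its underside. Leave it.

How it is judged:
By the outcome, as a careful person would: the job done as asked, in the order asked, and still so for the second after the job is handed in, while the arm keeps its last pose, push and grip.
It also fails if it takes over 56 s, if anything falls off the work surface, if the arm or the gripper's body presses on something with over 40 N, if the wrist force passes 120 N, or if a joint passes its speed limit or range.

## Robot

A 7-joint arm with a two-finger parallel gripper is mounted at the origin on the work surface. World frame = base frame: x ahead of the robot, y to its left, z up, the work surface at z = 0. Lengths are in m, angles in rad, forces in N, time in s.
With the tool pointing down it reaches from about 0.4 to 0.925 m from the base axis. Payload 4.1 kg.
Tool frame: the origin (TCP) lies on the centre line of the jaws, within the pads' length; the fingertips stand 11 mm ahead of it and the grasp point (between the pads) lies 8 mm behind it; z points along the fingers, y is the direction in which the jaws open and shut (so a half turn about z gives the same grasp; the last joint's range is limited). The gripper opens to 85 mm and grips with 20 to 120 N. Pads are 22 mm wide; open, the fingers measure 114 mm over their backs; the gripper's body (76 mm by 85 mm) begins 54 mm behind the grasp point. The pads swing forward as they close: fully open they stand 13 mm farther back than shut.
Start: joints at [-1.392, 0.398, 0.045, 1.537, -0.019, 1.207, -0.051], TCP at [0.178, 0.625, 0.242] pointing down, gripper open.
Joint ranges: [-2.82, 2.82], [-0.49, 2.23], [-1.37, 1.46], [0, 2.46], [-1.36, 4.5], [0.23, 2], [-2.94, 2.94]. Speed limits (rad/s): [2.57, 2.57, 3.14, 3.14, 3.14, 3.14, 3.14].

## Interface

Orientations are given as a unit quaternion [x, y, z, w].
In Python, from cell import arm gives the robot as it stands. The module is installed in compiled form; this text tells all that it offers.
- The arm moves only by the tool carry_out, never from a script. Its argument "targets" is a list of rows, each an object with "hand": the finger opening in cm, from 0 to 8.54; "translation": the shift along the tool's x, y, z in cm, a list of three; "turn": the turn about the tool's z in rad. In form: [{"hand": hand, "translation": [x, y, z], "turn": turn}, ...]. A call has exactly 10 rows; each row shifts and turns the commanded pose from where the row before left it, along the tool's axes as they then stand; what a row does not reach is not made up. A row lasts 1/12 s, in which the tool goes at most 41.7 mm and 7.16 degrees, less where a joint would pass 70% of its speed; a pose out of reach is approached as far as the arm can. A call is refused whole if a number of a shift passes 4.17 or a number of a turn 0.125, either way. A call with a gripper value outside its range is refused whole. The fingers move at their own pace and stop on an object; "squeeze" is the grip in N (left out, the last holds). Time passes only in rows, so rows that do not move let the fingers close, or fill a call up. It gives the time, the measured TCP pose, the force and the opening at its end, in the units of the state.
- arm.observe(): the state, without advancing time (a new reading comes with each control period).
- arm.grab_frame(name): name is "scene" or "top"; returns (picture, depth): 400x640x3 uint8, red, green, blue; 400x640 float32, m along the optical axis (not along the pixel's ray), 0 where there is no reading.
- arm.camera_params(name): a dict with "K" (3x3 intrinsics, pixels), "k1" (the pictures are not rectified: a ray, as slopes to the right and down, at radius r is drawn at 1 + k1 r^2 times it, then the intrinsics apply), "T" (4x4, takes a point from camera to world coordinates). Camera axes: x right, y down, z forward; pixel columns grow to the right and rows downward; lengths in m; the calibration is good to about 2 mm. A picture is of the moment at which its call begins. camera_params takes no time and is no camera call.
- arm.close_job(): hands the job in, once; it reports no verdict.
Trained networks look in the newest picture that a camera, given by its name, has taken for a name from the list of things; names that differ only in an ending like _2 or _b are one class to them, and where a whole thing is asked for, a point or a joint stands for the part that bears it (a point fixed in the world has none). Each returns a list of dicts, best first, with "confidence" (0 to 1); they miss things now and then, are a little off and sometimes report something else, mostly with a low value. They report only what shows in the picture. A call takes as long as a camera call.
- arm.masks_of(camera, query): "mask" (400x640 bool, what is visible of it) and "at" ([column, row] in pixels, amid what is visible of it).
The state is a dict: "time": time; "joint_pos": joint angles; "qvel": joint speeds; "joint_torque": joint torques, N m; "eef_pos": TCP position; "orientation": TCP orientation; "wrist_force": force on the tool from outside, world axes, zero at the start; "moment": the same for the moment, N m; "grip_width": finger opening in m.
Only numpy, scipy, OpenCV 4.12 (cv2) and the standard library are available. Lean on these libraries where they do the work, as an engineer would, in place of code of your own. Each camera call takes 0.05 s, during which the arm holds its last target.

## Working session

There is one attempt and no reset: what is moved stays moved. The work goes in short steps, Python scripts to look and compute and a tool call to move; the robot and the scene stay as the last step left them, time stands still between calls to the robot, and variables do not carry over. Pictures are saved under pics/ and viewed, and the job is handed in when it is done.

Besides the shell and the picture viewer there is one more tool, called after "Request:" as name([rows], argument=value, ...), one row to a line, values as JSON. carry_out: Moves the arm, as the interface text tells. Its arguments: {"type":"object","properties":{"targets":{"type":"array"},"squeeze":{"type":"number"}},"required":["targets"]}

```bash
mkdir -p pics; ls
cat > h.py <<'E'
import numpy as np, cv2
from cell import arm
def world(cam,uv,d):
    """pixels -> world using depth"""
    P=arm.camera_params(cam);K=np.array(P["K"],float);T=np.array(P["T"])
    uv=np.asarray(uv,float).reshape(-1,1,2)
    n=cv2.undistortPoints(uv,K,np.array([P["k1"],0,0,0,0.]))[:,0]
    d=np.asarray(d,float).reshape(-1,1)
    c=np.hstack([n*d,d]); return c@T[:3,:3].T+T[:3,3]
def cloud(cam,dep,mask=None):
    m=dep>0
    if mask is not None: m&=mask
    v,u=np.nonzero(m); return world(cam,np.c_[u,v],dep[v,u]),np.c_[u,v]
E
python3 - <<'E'
from h import *
print(arm.observe())
for c in("scene","top"):
    p,d=arm.grab_frame(c); cv2.imwrite(f"pics/{c}0.png",p[:,:,::-1]); np.save(f"{c}0.npy",d)
    print(arm.camera_params(c))
E
```

```text
pics
{'time': 0.0, 'joint_pos': array([-1.39198799,  0.39918646,  0.04500459,  1.53787767, -0.01870243,
        1.20692575, -0.05071849]), 'qvel': array([ 1.88393781e-04, -1.20385826e-03, -1.96174422e-03,  7.44238020e-04,
       -2.15567776e-05, -2.41259944e-03, -1.15812765e-04]), 'joint_torque': array([-2.03744694e-04, -4.75113702e+01,  1.36468772e+00, -2.54223168e+01,
        1.16450619e-02,  9.30834358e-03, -3.70683793e-06]), 'eef_pos': array([0.17805183, 0.6244921 , 0.24126749]), 'orientation': array([ 1.38398556e-01,  9.90376122e-01, -9.85137070e-04, -7.58591443e-05]), 'wrist_force': array([-0.21243865,  0.49176903,  0.72928413]), 'moment': array([-0.07320693, -0.04693358,  0.04905348]), 'grip_width': 0.08551466747585575}
{'K': array([[388.79493086,   0.        , 319.98682092],
       [  0.        , 388.79493086, 201.14779221],
       [  0.        ,   0.        ,   1.        ]]), 'k1': 0.005760942086642981, 'T': array([[ 0.61945133,  0.65530293, -0.43227087,  0.9538019 ],
       [ 0.78501142, -0.52134041,  0.33460611, -0.38701966],
       [-0.00609191, -0.54660977, -0.8373653 ,  0.9864873 ],
       [ 0.        ,  0.        ,  0.        ,  1.        ]])}
{'K': array([[493.70613242,   0.        , 316.67385244],
       [  0.        , 493.70613242, 202.29984578],
       [  0.        ,   0.        ,   1.        ]]), 'k1': 0.01856009403120459, 'T': array([[-2.44366560e-03, -9.85731354e-01,  1.68308428e-01,
         2.41443632e-01],
       [-9.99997002e-01,  2.43476091e-03, -2.59274689e-04,
        -2.27631723e-02],
       [-1.54215590e-04, -1.68308557e-01, -9.85734348e-01,
         1.49140830e+00],
       [ 0.00000000e+00,  0.00000000e+00,  0.00000000e+00,
         1.00000000e+00]])}
```

View pics/scene0.png

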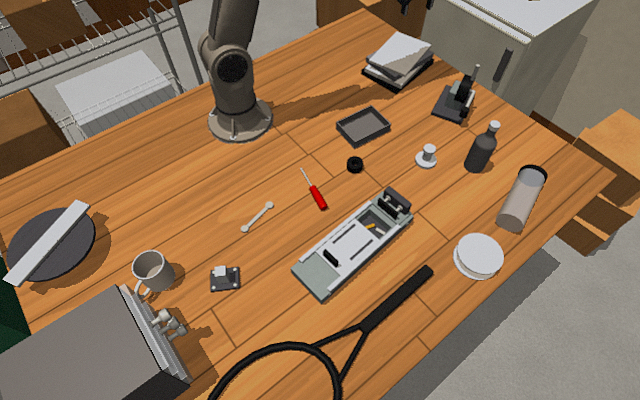

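View pics/top0.png

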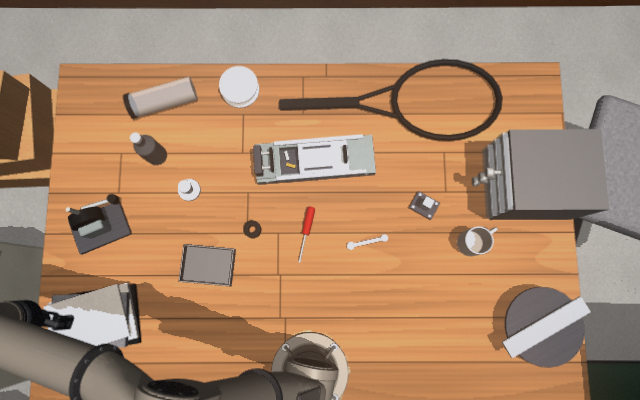

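The scene view shows the base at about (355,245) with the stop at its upper right. The cover is partly open, with the black handle at (332,257). The rectangular-foot post is at (225,278). In the top view the base is at (313,160) with the stop on the left at (262,162), the post at (424,204), and the round post at (189,189).

Run:
```python
from h import *
for c in("top","scene"):
    d=np.load(f"{c}0.npy"); p=cv2.imread(f"pics/{c}0.png")
    print(c)
    for q in("post","cover_handle","machine_base","stop","cover"):
        for r in arm.masks_of(c,q)[:2]:
            m=r["mask"]; W,uv=cloud(c,d,m)
            np.save(f"m_{c}_{q}.npy",m) if r is not None and r["confidence"]>.5 else 0
            print(q,round(r["confidence"],2),r["at"],m.sum(),np.round(np.median(W,0),3),"z",np.round(np.percentile(W[:,2],[2,50,98]),3))
    # height-based shapes
    W,uv=cloud(c,d)
    def rect(sel,name):
        h=cv2.minAreaRect(W[sel][:,:2].astype(np.float32)*1000); print(name,sel.sum(),np.round(W[sel].mean(0),4),h)
    import numpy as np
    pm=np.load(f"m_{c}_post.npy")[uv[:,1],uv[:,0]]
    rect(pm&(W[:,2]>.055),"posttop"); rect(pm&(W[:,2]<.025),"foot")
    rect(pm,"postall")
    bm=np.load(f"m_{c}_machine_base.npy")[uv[:,1],uv[:,0]]
    rect(bm&(W[:,2]>.03)&(W[:,2]<.055),"base")
    for S,n,s in((p,c,6),):
        y,x=(160,313) if c=="top" else (245,350)
        cv2.imwrite(f"pics/{c}_base.png",cv2.resize(p[y-60:y+65,x-70:x+70],None,fx=5,fy=4.6 if 0 else 4.6,interpolation=cv2.INTER_CUBIC))
```

```text
top
post 0.73 [426.1, 206.7] 461 [ 0.479 -0.342  0.015] z [0.007 0.015 0.069]
post 0.57 [269.3, 163.0] 73 [0.608 0.111 0.079] z [0.053 0.079 0.089]
cover_handle 0.91 [323.6, 159.8] 1546 [ 0.626 -0.042  0.048] z [0.041 0.048 0.076]
machine_base 0.83 [311.5, 160.8] 4974 [ 0.621 -0.015  0.046] z [0.009 0.046 0.086]
machine_base 0.67 [321.5, 156.9] 1548 [ 0.627 -0.043  0.048] z [0.041 0.048 0.076]
stop 0.57 [268.9, 158.2] 110 [0.612 0.113 0.078] z [0.053 0.078 0.088]
cover 0.63 [322.8, 156.6] 1532 [ 0.627 -0.042  0.048] z [0.041 0.048 0.076]
cover 0.47 [148.2, 146.5] 717 [0.632 0.459 0.123] z [0.012 0.123 0.193]
posttop 71 [0.6095 0.1119 0.0777] ((608.4599609375, 115.0174789428711), (59.24323654174805, 15.172425270080566), 4.727278709411621)
foot 0 [nan nan nan] ((0.0, 0.0), (0.0, 0.0), 0.0)
postall 73 [0.6097 0.1122 0.0769] ((608.4599609375, 115.0174789428711), (59.24323654174805, 15.172425270080566), 4.727278709411621)
base 1466 [ 0.6274 -0.0398  0.0473] ((627.36865234375, -42.60760498046875), (101.54286193847656, 150.57164001464844), 4.130009651184082)
scene
post 0.82 [224.1, 275.6] 6
[... 288 characters left out ...]
cover 0.63 [346.3, 246.7] 1808 [ 0.627 -0.046  0.046] z [0.043 0.046 0.076]
posttop 133 [ 0.4856 -0.3498  0.063 ] ((484.38348388671875, -349.46661376953125), (28.39682388305664, 29.484874725341797), 59.41209030151367)
foot 495 [ 0.4921 -0.3487  0.0115] ((481.5555114746094, -346.3605651855469), (75.93413543701172, 68.22886657714844), 59.28355026245117)
postall 696 [ 0.4911 -0.349   0.0242] ((481.5555114746094, -346.3605651855469), (75.93413543701172, 68.22886657714844), 59.28355026245117)
base 4680 [ 0.6295 -0.0472  0.0443] ((623.9878540039062, -17.422607421875), (124.10115814208984, 359.8514404296875), 4.496584415435791)<stdin>:13: RuntimeWarning: Mean of empty slice.
  ret = um.true_divide(
```

View pics/top_base.png

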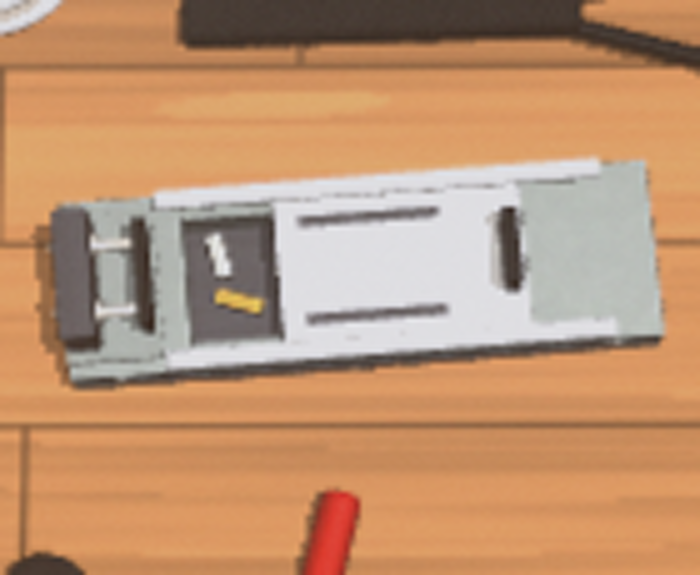

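View pics/scene_base.png

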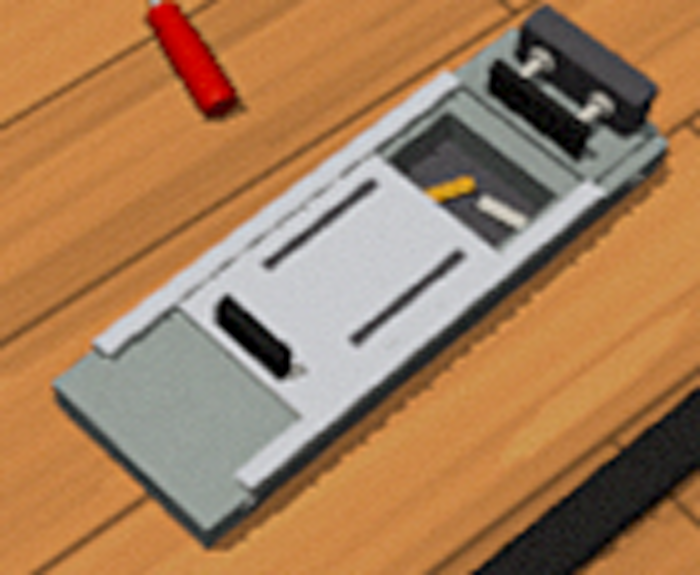

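```bash
cat >> h.py <<'E'
def onplane(cam,uv,z):
    P=arm.camera_params(cam);T=np.array(P["T"])
    a=world(cam,uv,np.ones(len(uv))); o=T[:3,3]; r=a-o
    return o+r*((z-o[2])/r[:,2:3])
E
python3 - <<'E'
from h import *
for c in("top","scene"):
    p=cv2.imread(f"pics/{c}0.png"); d=np.load(f"{c}0.npy")
    x,y=(424,204) if c=="top" else (225,278)
    cv2.imwrite(f"pics/{c}_post.png",cv2.resize(p[y-25:y+25,x-30:x+30],None,fx=10,fy=10,interpolation=cv2.INTER_NEAREST))
    W,uv=cloud(c,d)
    m=np.load(f"m_{c}_cover.npy")[uv[:,1],uv[:,0]] if c=="scene" else np.load("m_top_cover_handle.npy")[uv[:,1],uv[:,0]]
    s=m&(abs(W[:,2]-.046)<.006)
    print(c,"cover n",s.sum(),"z",W[s][:,2].mean(), cv2.minAreaRect(onplane(c,uv[s],.046)[:,:2].astype(np.float32)*1000))
    s=m&(W[:,2]>.066)
    print(" handle",s.sum(),W[s].mean(0),cv2.minAreaRect(onplane(c,uv[s],.076)[:,:2].astype(np.float32)*1000))
    near=(abs(W[:,0]-.61)<.1)&(abs(W[:,1]-.14)<.08)
    s=near&(abs(W[:,2]-.085)<.004)
    print(" block",s.sum(),cv2.minAreaRect(onplane(c,uv[s],.085)[:,:2].astype(np.float32)*1000))
    near=(abs(W[:,0]-.48)<.08)&(abs(W[:,1]+.345)<.08)
    for z,t in((.064,.008),(.012,.006)):
        s=near&(abs(W[:,2]-z)<t); q=onplane(c,uv[s],z)[:,:2]*1000
        print(" post z",z,s.sum(),W[s][:,2].mean(),cv2.minAreaRect(q.astype(np.float32)))
E
```

```text
top cover n 1357 z 0.0470428638827655 ((627.2262573242188, -43.21202087402344), (97.50377655029297, 152.1582794189453), 4.487473487854004)
 handle 59 [ 0.63087108 -0.10656021  0.07641153] ((630.9854125976562, -106.53694915771484), (49.37705993652344, 10.312554359436035), 4.830173969268799)
 block 208 ((610.7930297851562, 135.0282745361328), (87.6120376586914, 55.1246337890625), 4.774074554443359)
 post z 0.064 95 0.06502904488334453 ((484.3785400390625, -348.15380859375), (27.16594123840332, 29.524736404418945), 61.87249755859375)
 post z 0.012 525 0.010973813314502541 ((478.97216796875, -343.5218505859375), (160.4967041015625, 157.11402893066406), 0.8097294569015503)
scene cover n 1672 z 0.04605619792356704 ((625.2742919921875, -43.115325927734375), (97.35572814941406, 150.54766845703125), 4.84736967086792)
 handle 92 [ 0.63224629 -0.10819246  0.0746508 ] ((632.23779296875, -108.89601135253906), (51.37786102294922, 11.467391014099121), 3.562250852584839)
 block 232 ((612.9208984375, 134.26336669921875), (87.58863830566406, 58.30305862426758), 5.122323036193848)
 post z 0.064 132 0.063121148770111 ((486.47808837890625, -349.99090576171875), (27.847270965576172, 32.047874450683594), 60.23387908935547)
 post z 0.012 437 0.011883852961365291 ((485.84027099609375, -349.2308044433594), (74.53295135498047, 62.169700622558594), 59.65632247924805)
```

View pics/top_post.png

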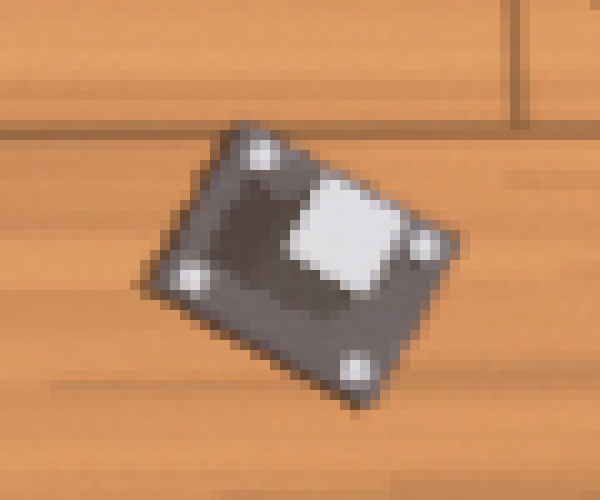

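View pics/scene_post.png

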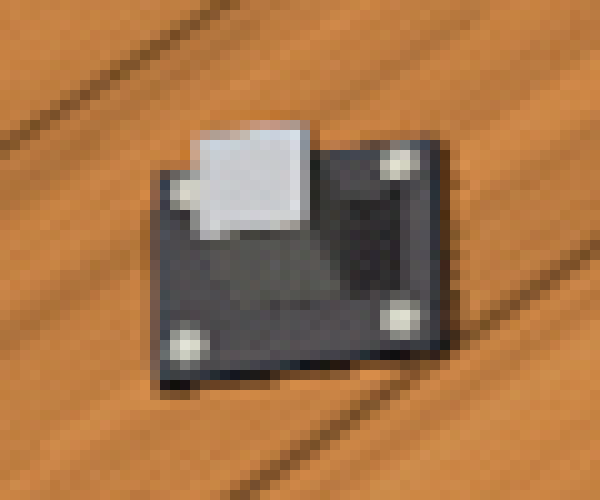

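```bash
cat >> h.py <<'E'
from scipy.spatial.transform import Rotation as R
T0=np.deg2rad(4.65); BC=np.array([.6243,-.0174])
by=np.array([-np.sin(T0),np.cos(T0)]); bx=np.array([np.cos(T0),np.sin(T0)])
def tobase(p): q=np.asarray(p)[:2]-BC; return np.array([q@bx,q@by])*1000
def frombase(x,y): return BC+(x*bx+y*by)/1000
def st(): 
    s=arm.observe(); M=R.from_quat(s["orientation"]).as_matrix(); yaw=np.degrees(np.arctan2(M[1,1],M[0,1]))
    print("t",round(s["time"],2),"tcp",np.round(s["eef_pos"],4),"base mm",np.round(tobase(s["eef_pos"]),1),"yaw",round(yaw,2),"F",np.round(s["wrist_force"],1),"w",round(s["grip_width"]*1000,1),"j7",round(s["joint_pos"][6],2)); return s,M,yaw
def plan(x,y,z,yaw):
    s,M,y0=st(); dt=-np.radians(yaw-y0); M2=M@R.from_euler('z',dt).as_matrix()
    dv=M2.T@(np.array([x,y,z])-s["eef_pos"])*100
    print("turn",round(dt,4),"then tool cm",np.round(dv,2),"rows",np.round(np.linalg.norm(dv)/4.17,1))
E
python3 - <<'E'
from h import *
h=np.array([.6316,-.1078]);print(tobase(h))
plan(h[0],h[1],.2,94.65)
E
```

```text
[-5.26426215e-02 -9.06942514e+01]
t 0.6 tcp [0.1782 0.6251 0.2424] base mm [-392.5  676.6] yaw 74.09 F [-0.9  0.5 -0.3] w 85.5 j7 -0.05
turn -0.3588 then tool cm [-39.25 -76.73   4.23] rows 20.7
```

Request:
carry_out([
  {"hand": 8.5, "translation": [0, 0, 0], "turn": -0.12},
  {"hand": 8.5, "translation": [0, 0, 0], "turn": -0.12},
  {"hand": 8.5, "translation": [0, 0, 0], "turn": -0.119},
  {"hand": 8.5, "translation": [-1.8, -3.5, 0], "turn": 0},
  {"hand": 8.5, "translation": [-1.8, -3.5, 0], "turn": 0},
  {"hand": 8.5, "translation": [-1.8, -3.5, 0], "turn": 0},
  {"hand": 8.5, "translation": [-1.8, -3.5, 0], "turn": 0},
  {"hand": 8.5, "translation": [-1.8, -3.5, 0], "turn": 0},
  {"hand": 8.5, "translation": [-1.8, -3.5, 0], "turn": 0},
  {"hand": 8.5, "translation": [-1.8, -3.5, 0], "turn": 0},
], squeeze=40)

```text
time: 1.43
eef_pos: [0.3245, 0.3894, 0.2426]
orientation: [-0.041, 0.999, 0.0, 0.0]
wrist_force: [1.1, 0.1, 0.7]
grip_width: 0.0851
```

Request:
carry_out([
  {"hand": 8.5, "translation": [-1.8, -3.5, 0], "turn": 0},
  {"hand": 8.5, "translation": [-1.8, -3.5, 0], "turn": 0},
  {"hand": 8.5, "translation": [-1.8, -3.5, 0], "turn": 0},
  {"hand": 8.5, "translation": [-1.8, -3.5, 0], "turn": 0},
  {"hand": 8.5, "translation": [-1.8, -3.5, 0], "turn": 0},
  {"hand": 8.5, "translation": [-1.8, -3.5, 0], "turn": 0},
  {"hand": 4, "translation": [-1.8, -3.5, 0], "turn": 0},
  {"hand": 4, "translation": [-1.8, -3.5, 0], "turn": 0},
  {"hand": 4, "translation": [-1.8, -3.5, 0], "turn": 0},
  {"hand": 4, "translation": [-1.8, -3.5, 0], "turn": 0},
])

```text
time: 2.27
eef_pos: [0.5323, 0.0552, 0.2427]
orientation: [-0.041, 0.999, 0.0, 0.0]
wrist_force: [1.3, 1.3, -0.4]
grip_width: 0.0402
```

Run:
```python
from h import *
plan(.6316,-.1078,.2,94.65)
```

```text
t 2.27 tcp [0.5323 0.0552 0.2427] base mm [-85.8  79.8] yaw 94.67 F [ 1.3  1.3 -0.4] w 40.2 j7 1.56
turn 0.0003 then tool cm [ -8.57 -17.06   4.27] rows 4.7
```

Request:
carry_out([
  {"hand": 4, "translation": [-1.71, -3.41, 0.85], "turn": 0},
  {"hand": 4, "translation": [-1.71, -3.41, 0.85], "turn": 0},
  {"hand": 4, "translation": [-1.71, -3.41, 0.85], "turn": 0},
  {"hand": 4, "translation": [-1.71, -3.41, 0.85], "turn": 0},
  {"hand": 4, "translation": [-1.71, -3.41, 0.85], "turn": 0},
  {"hand": 4, "translation": [0, 0, 2.5], "turn": 0},
  {"hand": 4, "translation": [0, 0, 2.5], "turn": 0},
  {"hand": 4, "translation": [0, 0, 2.5], "turn": 0},
  {"hand": 4, "translation": [0, 0, 1.5], "turn": 0},
  {"hand": 4, "translation": [0, 0, 0], "turn": 0},
])

```text
time: 3.1
eef_pos: [0.6278, -0.1052, 0.1058]
orientation: [-0.041, 0.999, 0.001, -0.004]
wrist_force: [-0.2, 1.2, -0.1]
grip_width: 0.0397
```

Run:
```python
from h import *
plan(.6316,-.1078,.065,94.65)
for c,y,x in(("scene",245,340),("top",155,320)):
    p,d=arm.grab_frame(c); cv2.imwrite(f"pics/{c}1.png",cv2.resize(p[y-60:y+60,x-80:x+80,::-1],None,fx=5,fy=5,interpolation=cv2.INTER_CUBIC))
```

```text
t 3.1 tcp [ 0.6278 -0.1052  0.1058] base mm [ -3.6 -87.8] yaw 94.67 F [-0.2  1.2 -0.1] w 39.7 j7 1.97
turn 0.0003 then tool cm [-0.38 -0.29  4.08] rows 1.0
```

View pics/scene1.png

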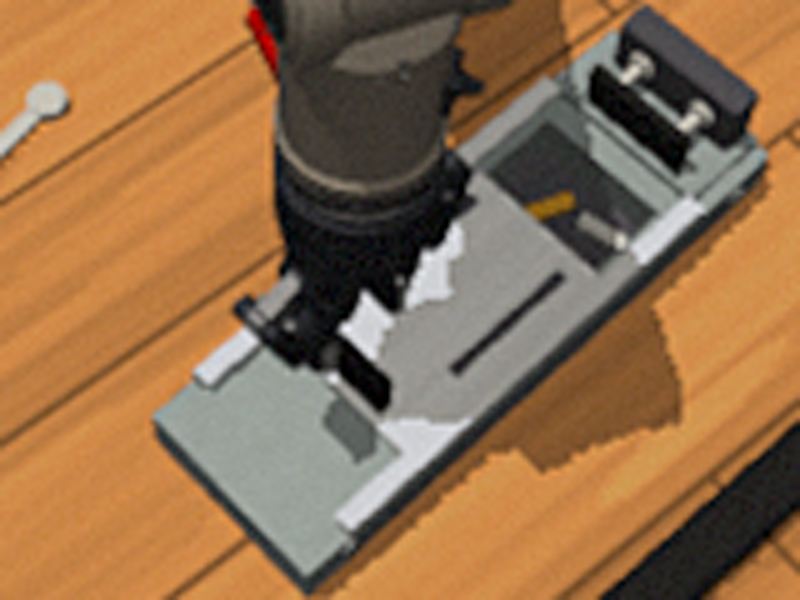

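The gripper is above the handle, with the handle at about (360,375) in this crop. I'll descend and grip it.

Request:
carry_out([
  {"hand": 4, "translation": [-0.38, -0.29, 1.0], "turn": 0},
  {"hand": 4, "translation": [0, 0, 1.1], "turn": 0},
  {"hand": 4, "translation": [0, 0, 1.0], "turn": 0},
  {"hand": 4, "translation": [0, 0, 0.5], "turn": 0},
  {"hand": 4, "translation": [0, 0, 0.5], "turn": 0},
  {"hand": 0.5, "translation": [0, 0, 0], "turn": 0},
  {"hand": 0.5, "translation": [0, 0, 0], "turn": 0},
  {"hand": 0.5, "translation": [0, 0, 0], "turn": 0},
  {"hand": 0.5, "translation": [0, 0, 0], "turn": 0},
  {"hand": 0.5, "translation": [0, 0, 0], "turn": 0},
], squeeze=40)

```text
time: 4.03
eef_pos: [0.6346, -0.1084, 0.069]
orientation: [-0.041, 0.999, 0.0, 0.0]
wrist_force: [-0.6, 0.5, -0.2]
grip_width: 0.009
```

Run:
```python
from h import *
st()
```

```text
t 4.03 tcp [ 0.6346 -0.1084  0.069 ] base mm [  2.9 -91.6] yaw 94.66 F [-0.6  0.5 -0.2] w 9.0 j7 2.0
```

Request:
carry_out([
  {"hand": 0.5, "translation": [0, 0.4, 0], "turn": 0},
  {"hand": 0.5, "translation": [0, 0.8, 0], "turn": 0},
  {"hand": 0.5, "translation": [0, 0.9, 0], "turn": 0},
  {"hand": 0.5, "translation": [0, 0.9, 0], "turn": 0},
  {"hand": 0.5, "translation": [0, 0.9, 0], "turn": 0},
  {"hand": 0.5, "translation": [0, 0.9, 0], "turn": 0},
  {"hand": 0.5, "translation": [0, 0.9, 0], "turn": 0},
  {"hand": 0.5, "translation": [0, 0.7, 0], "turn": 0},
  {"hand": 0.5, "translation": [0, 0.2, 0], "turn": 0},
  {"hand": 0.5, "translation": [0, 0.1, 0], "turn": 0},
])

```text
time: 4.87
eef_pos: [0.6291, -0.0404, 0.069]
orientation: [-0.041, 0.999, 0.001, -0.0]
wrist_force: [-0.3, 0.2, 1.6]
grip_width: 0.0088
```

Run:
```python
from h import *
st()
```

```text
t 4.87 tcp [ 0.6291 -0.0404  0.069 ] base mm [  3.  -23.3] yaw 94.72 F [-0.3  0.2  1.6] w 8.8 j7 1.89
```

Request:
carry_out([
  {"hand": 0.5, "translation": [0, 0.1, 0], "turn": 0},
  {"hand": 0.5, "translation": [0, 0.1, 0], "turn": 0},
  {"hand": 0.5, "translation": [0, 0.1, 0], "turn": 0},
  {"hand": 0.5, "translation": [0, 0.1, 0], "turn": 0},
  {"hand": 0.5, "translation": [0, 0, 0], "turn": 0},
  {"hand": 0.5, "translation": [0, 0, 0], "turn": 0},
  {"hand": 0.5, "translation": [0, 0, 0], "turn": 0},
  {"hand": 0.5, "translation": [0, 0, 0], "turn": 0},
  {"hand": 0.5, "translation": [0, 0, 0], "turn": 0},
  {"hand": 0.5, "translation": [0, 0, 0], "turn": 0},
])

```text
time: 5.7
eef_pos: [0.6289, -0.038, 0.0689]
orientation: [-0.041, 0.999, 0.0, 0.0]
wrist_force: [-1.6, -1.8, 3.2]
grip_width: 0.0084
```

Run:
```python
from h import *
st()
```

```text
t 5.7 tcp [ 0.6289 -0.038   0.0689] base mm [  3.  -20.9] yaw 94.65 F [-1.6 -1.8  3.2] w 8.4 j7 1.88
```

Request:
carry_out([
  {"hand": 0.5, "translation": [0, 0.1, 0], "turn": 0},
  {"hand": 0.5, "translation": [0, 0.1, 0], "turn": 0},
  {"hand": 0.5, "translation": [0, 0, 0], "turn": 0},
  {"hand": 0.5, "translation": [0, 0, 0], "turn": 0},
  {"hand": 0.5, "translation": [0, 0, 0], "turn": 0},
  {"hand": 0.5, "translation": [0, 0, 0], "turn": 0},
  {"hand": 0.5, "translation": [0, 0, 0], "turn": 0},
  {"hand": 0.5, "translation": [0, 0, 0], "turn": 0},
  {"hand": 0.5, "translation": [0, 0, 0], "turn": 0},
  {"hand": 0.5, "translation": [0, 0, 0], "turn": 0},
])

```text
time: 6.53
eef_pos: [0.6288, -0.036, 0.0689]
orientation: [-0.041, 0.999, -0.0, 0.0]
wrist_force: [-2.1, -3.1, 5.3]
grip_width: 0.0093
```

Run:
```python
from h import *
st()
```

```text
t 6.53 tcp [ 0.6288 -0.036   0.0689] base mm [  3. -19.] yaw 94.65 F [-2.1 -3.1  5.3] w 9.3 j7 1.88
```

Request:
carry_out([
  {"hand": 0.5, "translation": [0, 0.1, 0], "turn": 0},
  {"hand": 0.5, "translation": [0, 0.1, 0], "turn": 0},
  {"hand": 0.5, "translation": [0, 0.1, 0], "turn": 0},
  {"hand": 0.5, "translation": [0, 0, 0], "turn": 0},
  {"hand": 0.5, "translation": [0, 0, 0], "turn": 0},
  {"hand": 0.5, "translation": [0, 0, 0], "turn": 0},
  {"hand": 0.5, "translation": [0, 0, 0], "turn": 0},
  {"hand": 0.5, "translation": [0, 0, 0], "turn": 0},
  {"hand": 0.5, "translation": [0, 0, 0], "turn": 0},
  {"hand": 0.5, "translation": [0, 0, 0], "turn": 0},
])

```text
time: 7.37
eef_pos: [0.6288, -0.0359, 0.069]
orientation: [-0.04, 0.999, -0.002, 0.001]
wrist_force: [-0.6, -7.6, 3.2]
grip_width: 0.0088
```

Run:
```python
from h import *
st()
```

```text
t 7.37 tcp [ 0.6288 -0.0359  0.069 ] base mm [  2.9 -18.8] yaw 94.57 F [-0.6 -7.6  3.2] w 8.8 j7 1.87
```

Request:
carry_out([
  {"hand": 4.5, "translation": [0, -0.2, 0], "turn": 0},
  {"hand": 4.5, "translation": [0, 0, 0], "turn": 0},
  {"hand": 4.5, "translation": [0, 0, 0], "turn": 0},
  {"hand": 4.5, "translation": [0, 0, 0], "turn": 0},
  {"hand": 4.5, "translation": [0, 0, -1], "turn": 0},
  {"hand": 5.5, "translation": [0, 0, -2.5], "turn": 0},
  {"hand": 5.5, "translation": [0, 0, -3], "turn": 0},
  {"hand": 5.5, "translation": [0, 0, -3], "turn": 0},
  {"hand": 5.5, "translation": [0, 0, -1], "turn": 0},
  {"hand": 5.5, "translation": [0, 0, 0], "turn": 0},
])

```text
time: 8.2
eef_pos: [0.631, -0.0348, 0.1779]
orientation: [-0.041, 0.999, 0.0, 0.004]
wrist_force: [-0.2, 1.2, 0.2]
grip_width: 0.055
```

Run:
```python
from h import *
plan(.4854,-.3491,.175,60.5)
```

```text
t 8.2 tcp [ 0.631  -0.0348  0.1779] base mm [  5.3 -17.9] yaw 94.68 F [-0.2  1.2  0.2] w 55.0 j7 1.83
turn 0.5965 then tool cm [ -2.8  -34.53   0.16] rows 8.3
```

Request:
carry_out([
  {"hand": 6, "translation": [0, 0, 0], "turn": 0.12},
  {"hand": 6, "translation": [0, 0, 0], "turn": 0.12},
  {"hand": 6, "translation": [0, 0, 0], "turn": 0.12},
  {"hand": 6, "translation": [0, 0, 0], "turn": 0.12},
  {"hand": 6, "translation": [0, 0, 0], "turn": 0.116},
  {"hand": 6, "translation": [-0.3, -3.8, 0], "turn": 0},
  {"hand": 6, "translation": [-0.3, -3.8, 0], "turn": 0},
  {"hand": 6, "translation": [-0.3, -3.8, 0], "turn": 0},
  {"hand": 6, "translation": [-0.3, -3.8, 0], "turn": 0},
  {"hand": 6, "translation": [-0.3, -3.8, 0], "turn": 0},
])

```text
time: 9.03
eef_pos: [0.5463, -0.2082, 0.1723]
orientation: [0.254, 0.967, 0.0, -0.001]
wrist_force: [0.4, -0.5, 0.2]
grip_width: 0.0599
```

Request:
carry_out([
  {"hand": 6, "translation": [-0.3, -3.8, 0], "turn": 0},
  {"hand": 6, "translation": [-0.3, -3.8, 0], "turn": 0},
  {"hand": 6, "translation": [-0.3, -3.8, 0], "turn": 0},
  {"hand": 6, "translation": [-0.3, -3.8, 0], "turn": 0},
  {"hand": 6, "translation": [0, 0, 1], "turn": 0},
  {"hand": 6, "translation": [0, 0, 2], "turn": 0},
  {"hand": 6, "translation": [0, 0, 1], "turn": 0},
  {"hand": 6, "translation": [0, 0, 0], "turn": 0},
  {"hand": 6, "translation": [0, 0, 0], "turn": 0},
  {"hand": 6, "translation": [0, 0, 0], "turn": 0},
])

```text
time: 9.87
eef_pos: [0.4844, -0.3454, 0.1339]
orientation: [0.254, 0.967, 0.0, 0.0]
wrist_force: [0.4, 1.2, 0.4]
grip_width: 0.0602
```

Run:
```python
from h import *
plan(.4854,-.3491,.034,60.5)
for c,y,x in(("scene",245,280),("top",180,370)):
    p,d=arm.grab_frame(c); np.save(c+"2.npy",d);cv2.imwrite(f"pics/{c}2f.png",p[:,:,::-1]); cv2.imwrite(f"pics/{c}2.png",cv2.resize(p[y-75:y+75,x-130:x+130,::-1],None,fx=3,fy=3,interpolation=cv2.INTER_CUBIC))
```

```text
t 9.87 tcp [ 0.4844 -0.3454  0.1339] base mm [-166.1 -315.5] yaw 60.58 F [0.4 1.2 0.4] w 60.2 j7 1.9
turn 0.0014 then tool cm [-0.27 -0.28  9.99] rows 2.4
```

View pics/scene2.png

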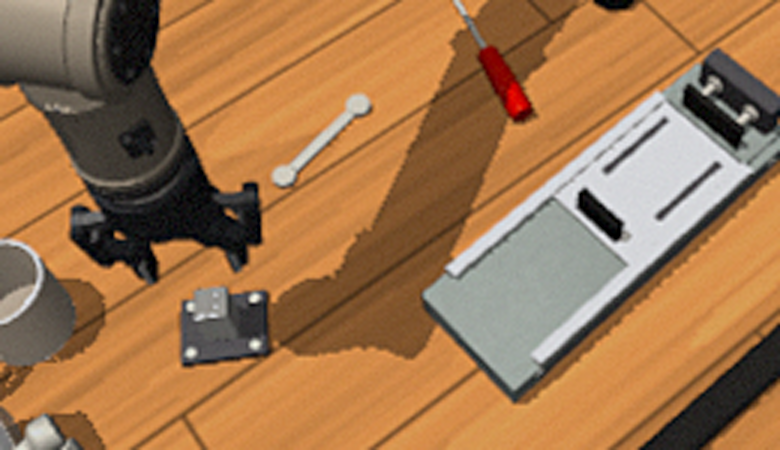

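View pics/top2.png

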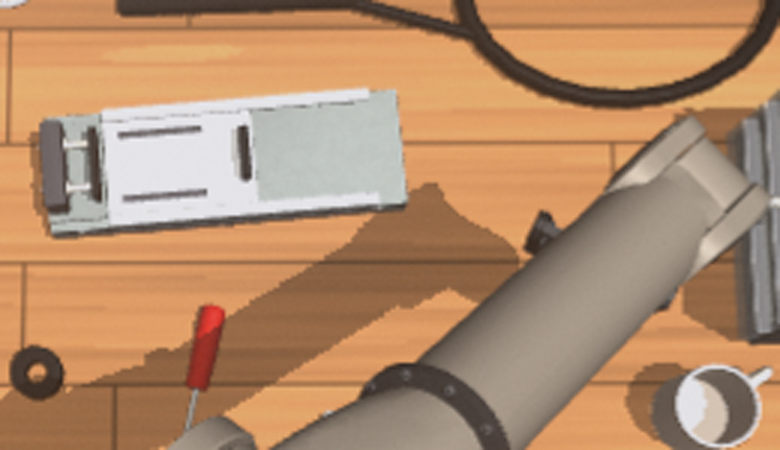

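The crops show the cover closed up to the stop plate (gap at about (100,170) in the top crop). The post is untouched under the gripper at (225,325) in the scene crop. I'll refine the base pose now that the cover is shut.

Run:
```python
from h import *
for c in("top","scene"):
    d=np.load(c+"2.npy"); W,uv=cloud(c,d); B=np.array([tobase(w) for w in W])
    r=arm.masks_of(c,"cover")
    for k in r[:1]:
        m=k["mask"][uv[:,1],uv[:,0]]; s=m&(abs(W[:,2]-.046)<.007)
        q=onplane(c,uv[s],.046)[:,:2].astype(np.float32)*1000; a=cv2.minAreaRect(q); print(c,k["confidence"],s.sum(),a,"base",tobase(np.array(a[0])/1000))
    s=(abs(W[:,2]-.076)<.005)&(abs(B[:,0])<40)&(abs(B[:,1]+20)<25)
    a=cv2.minAreaRect(onplane(c,uv[s],.076)[:,:2].astype(np.float32)*1000); print(" handle",s.sum(),a,tobase(np.array(a[0])/1000))
    s=(abs(W[:,2]-.085)<.004)&(abs(B[:,0])<70)&(abs(B[:,1]-170)<20)
    a=cv2.minAreaRect(onplane(c,uv[s],.085)[:,:2].astype(np.float32)*1000); print(" block",s.sum(),a,tobase(np.array(a[0])/1000))
    # rails + base top outline: all points of z .035-.055 
    s=(W[:,2]>.036)&(W[:,2]<.055)&(abs(B[:,0])<75)&(abs(B[:,1])<190)
    q=onplane(c,uv[s],.045); b=np.array([tobase(w) for w in q]); print(" base extents",np.percentile(b,[.5,50,99.5],axis=0).round(1).tolist())
    s2=(abs(b[:,1])<140)
    for lo in range(-140,140,70):
        k=(b[:,1]>=lo)&(b[:,1]<lo+70); print("  ",lo,np.percentile(b[k,0],[1,99]).round(1), np.percentile(b[k,0],[1,99]).mean().round(1))
```

```text
top 0.65 1360 ((621.6792602539062, 28.654930114746094), (96.93621826171875, 149.91983032226562), 4.804947853088379) base [ 1.12150188 46.11580096]
 handle 53 ((626.3939208984375, -36.276790618896484), (46.32041549682617, 9.920499801635742), 4.784317493438721) [  0.55671101 -18.98440944]
 block 174 ((609.5377807617188, 151.557373046875), (87.39898681640625, 22.12115478515625), 4.396652698516846) [ -1.01646698 169.59800653]
 base extents [[-61.1, -176.2], [-1.7, -7.2], [61.7, 172.0]]
   -140 [-60.3  61.5] 0.6
   -70 [-60.   60.8] 0.4
   0 [-60.6  61.2] 0.3
   70 [-60.   60.2] 0.1
scene 0.64 1522 ((619.223876953125, 28.192195892333984), (96.50128173828125, 152.60401916503906), 3.9222099781036377) base [-1.36331284 45.85364467]
 handle 70 ((626.2886962890625, -38.26079177856445), (50.25725173950195, 11.901159286499023), 4.983895778656006) [  0.29099226 -20.95334985]
 block 208 ((611.2554321289062, 150.72677612304688), (87.21094512939453, 25.21034049987793), 5.122323513031006) [  0.6281953  168.63089566]
 base extents [[-62.1, -179.8], [3.7, -30.0], [61.5, 171.1]]
   -140 [-61.5  59.8] -0.9
   -70 [-61.7  60.2] -0.8
   0 [-61.7  61. ] -0.3
   70 [-61.3  62.1] 0.4
```

Request:
carry_out([
  {"hand": 6, "translation": [-0.27, -0.28, 2], "turn": 0},
  {"hand": 6, "translation": [0, 0, 2], "turn": 0},
  {"hand": 6, "translation": [0, 0, 2], "turn": 0},
  {"hand": 6, "translation": [0, 0, 1.5], "turn": 0},
  {"hand": 6, "translation": [0, 0, 1.0], "turn": 0},
  {"hand": 6, "translation": [0, 0, 0.7], "turn": 0},
  {"hand": 6, "translation": [0, 0, 0.4], "turn": 0},
  {"hand": 6, "translation": [0, 0, 0.2], "turn": 0},
  {"hand": 6, "translation": [0, 0, 0], "turn": 0},
  {"hand": 6, "translation": [0, 0, 0], "turn": 0},
])

```text
time: 10.9
eef_pos: [0.4852, -0.35, 0.0365]
orientation: [0.255, 0.967, -0.0, 0.001]
wrist_force: [0.1, -0.2, 0.1]
grip_width: 0.0603
```

Run:
```python
from h import *
plan(.4854,-.3491,.034,60.5)
```

```text
t 10.9 tcp [ 0.4852 -0.35    0.0365] base mm [-165.6 -320.2] yaw 60.51 F [ 0.1 -0.2  0.1] w 60.3 j7 1.98
turn 0.0002 then tool cm [0.03 0.09 0.25] rows 0.1
```

Request:
carry_out([
  {"hand": 6, "translation": [0, 0.05, 0.2], "turn": 0},
  {"hand": 6, "translation": [0, 0, 0], "turn": 0},
  {"hand": 2.2, "translation": [0, 0, 0], "turn": 0},
  {"hand": 2.2, "translation": [0, 0, 0], "turn": 0},
  {"hand": 2.2, "translation": [0, 0, 0], "turn": 0},
  {"hand": 2.2, "translation": [0, 0, 0], "turn": 0},
  {"hand": 2.2, "translation": [0, 0, 0], "turn": 0},
  {"hand": 2.2, "translation": [0, 0, 0], "turn": 0},
  {"hand": 2.2, "translation": [0, 0, 0], "turn": 0},
  {"hand": 2.2, "translation": [0, 0, 0], "turn": 0},
], squeeze=80)

```text
time: 11.73
eef_pos: [0.4852, -0.3496, 0.0341]
orientation: [0.255, 0.967, -0.0, 0.0]
wrist_force: [-0.4, 0.7, 4.5]
grip_width: 0.0272
```

Run:
```python
from h import *
st()
```

```text
t 11.73 tcp [ 0.4852 -0.3496  0.0341] base mm [-165.6 -319.8] yaw 60.5 F [-0.4  0.7  4.5] w 27.2 j7 1.98
```

Request:
carry_out([
  {"hand": 2.2, "translation": [0, 0, -0.5], "turn": 0},
  {"hand": 2.2, "translation": [0, 0, -1], "turn": 0},
  {"hand": 2.2, "translation": [0, 0, -2], "turn": 0},
  {"hand": 2.2, "translation": [0, 0, -2.5], "turn": 0},
  {"hand": 2.2, "translation": [0, 0, -2.5], "turn": 0},
  {"hand": 2.2, "translation": [0, 0, -2.5], "turn": 0},
  {"hand": 2.2, "translation": [0, 0, -1.5], "turn": 0},
  {"hand": 2.2, "translation": [0, 0, -0.5], "turn": 0},
  {"hand": 2.2, "translation": [0, 0, 0], "turn": 0},
  {"hand": 2.2, "translation": [0, 0, 0], "turn": 0},
])

```text
time: 12.57
eef_pos: [0.4844, -0.3484, 0.1629]
orientation: [0.254, 0.967, 0.001, -0.001]
wrist_force: [-0.3, 1.3, -3.7]
grip_width: 0.0273
```

Run:
```python
from h import *
p,d=arm.grab_frame("scene"); y,x=255,230; cv2.imwrite(f"pics/scene3.png",cv2.resize(p[y-60:y+60,x-80:x+80,::-1],None,fx=5,fy=5,interpolation=cv2.INTER_CUBIC))
t=frombase(0,77);plan(t[0],t[1],.165,94.65)
```

```text
t 12.62 tcp [ 0.4841 -0.3482  0.1623] base mm [-166.5 -318.3] yaw 60.52 F [ 1.   0.1 -3.6] w 27.4 j7 1.89
turn -0.5957 then tool cm [-16.65  39.53  -0.22] rows 10.3
```

View pics/scene3.png

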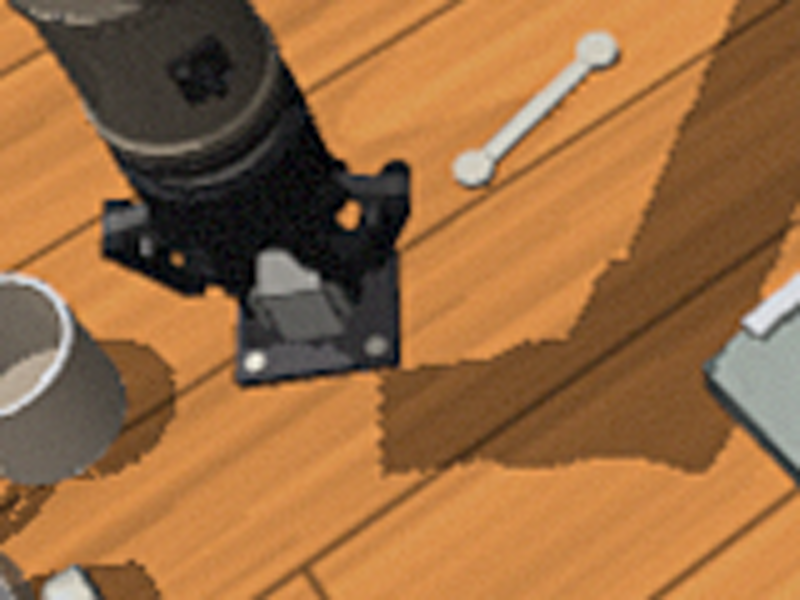

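Request:
carry_out([
  {"hand": 2.2, "translation": [0, 0, 0], "turn": -0.1},
  {"hand": 2.2, "translation": [0, 0, 0], "turn": -0.12},
  {"hand": 2.2, "translation": [0, 0, 0], "turn": -0.12},
  {"hand": 2.2, "translation": [0, 0, 0], "turn": -0.12},
  {"hand": 2.2, "translation": [0, 0, 0], "turn": -0.12},
  {"hand": 2.2, "translation": [0, 0, 0], "turn": -0.016},
  {"hand": 2.2, "translation": [-0.8, 1.9, 0], "turn": 0},
  {"hand": 2.2, "translation": [-1.3, 3.1, 0], "turn": 0},
  {"hand": 2.2, "translation": [-1.4, 3.3, 0], "turn": 0},
  {"hand": 2.2, "translation": [-1.4, 3.3, 0], "turn": 0},
])

```text
time: 13.45
eef_pos: [0.5237, -0.2285, 0.1626]
orientation: [-0.038, 0.999, 0.0, -0.001]
wrist_force: [0.5, 0.6, -2.9]
grip_width: 0.0269
```

Request:
carry_out([
  {"hand": 2.2, "translation": [-1.4, 3.3, 0], "turn": 0},
  {"hand": 2.2, "translation": [-1.4, 3.3, 0], "turn": 0},
  {"hand": 2.2, "translation": [-1.4, 3.3, 0], "turn": 0},
  {"hand": 2.2, "translation": [-1.4, 3.3, 0], "turn": 0},
  {"hand": 2.2, "translation": [-1.4, 3.3, 0], "turn": 0},
  {"hand": 2.2, "translation": [-1.4, 3.3, 0], "turn": 0},
  {"hand": 2.2, "translation": [-1.4, 3.3, 0], "turn": 0},
  {"hand": 2.2, "translation": [-1.1, 2.7, 0], "turn": 0},
  {"hand": 2.2, "translation": [-0.6, 1.4, 0], "turn": 0},
  {"hand": 2.2, "translation": [0, 0, 0], "turn": 0},
])

```text
time: 14.28
eef_pos: [0.6172, 0.0569, 0.1623]
orientation: [-0.043, 0.999, 0.001, -0.001]
wrist_force: [0.5, 0.8, -2.3]
grip_width: 0.0273
```

Request:
carry_out([
  {"hand": 2.2, "translation": [0, 0, 0], "turn": 0},
  {"hand": 2.2, "translation": [0, 0, 0.5], "turn": 0},
  {"hand": 2.2, "translation": [0, 0, 1], "turn": 0},
  {"hand": 2.2, "translation": [0, 0, 1], "turn": 0},
  {"hand": 2.2, "translation": [0, 0, 1], "turn": 0},
  {"hand": 2.2, "translation": [0, 0, 0.5], "turn": 0},
  {"hand": 2.2, "translation": [0, 0, 0], "turn": 0},
  {"hand": 2.2, "translation": [0, 0, 0], "turn": 0},
  {"hand": 2.2, "translation": [0, 0, 0], "turn": 0},
  {"hand": 2.2, "translation": [0, 0, 0], "turn": 0},
])

```text
time: 15.12
eef_pos: [0.6175, 0.0509, 0.1244]
orientation: [-0.041, 0.999, 0.0, 0.001]
wrist_force: [0.8, -0.1, -2.2]
grip_width: 0.0271
```

Run:
```python
from h import *
t=frombase(0,77);plan(t[0],t[1],.085,94.65)
for c,y,x in(("scene",225,370),("top",155,300)):
    p,d=arm.grab_frame(c); np.save(c+"4.npy",d);cv2.imwrite(f"pics/{c}4f.png",p[:,:,::-1]); cv2.imwrite(f"pics/{c}4.png",cv2.resize(p[y-60:y+60,x-80:x+80,::-1],None,fx=5,fy=5,interpolation=cv2.INTER_CUBIC))
```

```text
t 15.12 tcp [0.6175 0.0509 0.1244] base mm [-1.3 68.6] yaw 94.66 F [ 0.8 -0.1 -2.2] w 27.1 j7 1.69
turn 0.0001 then tool cm [-0.12  0.84  3.94] rows 1.0
```

View pics/scene4.png

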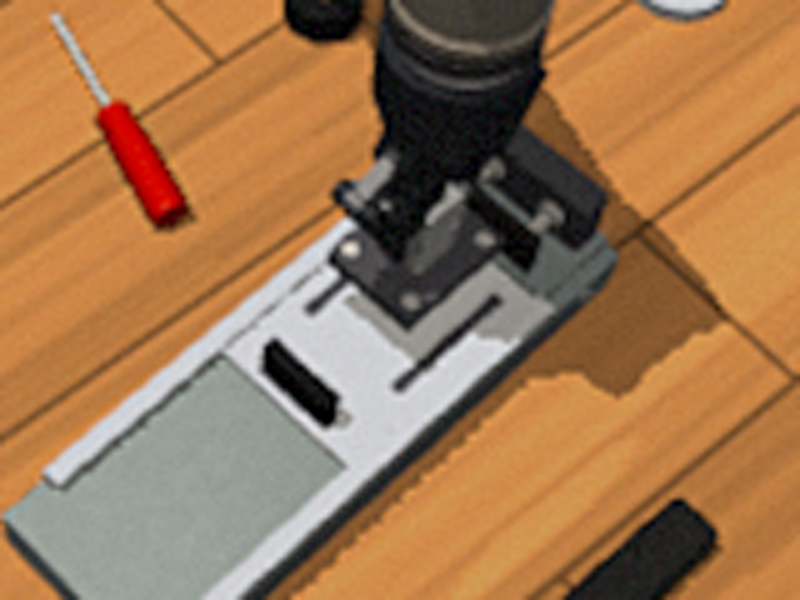

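View pics/top4.png

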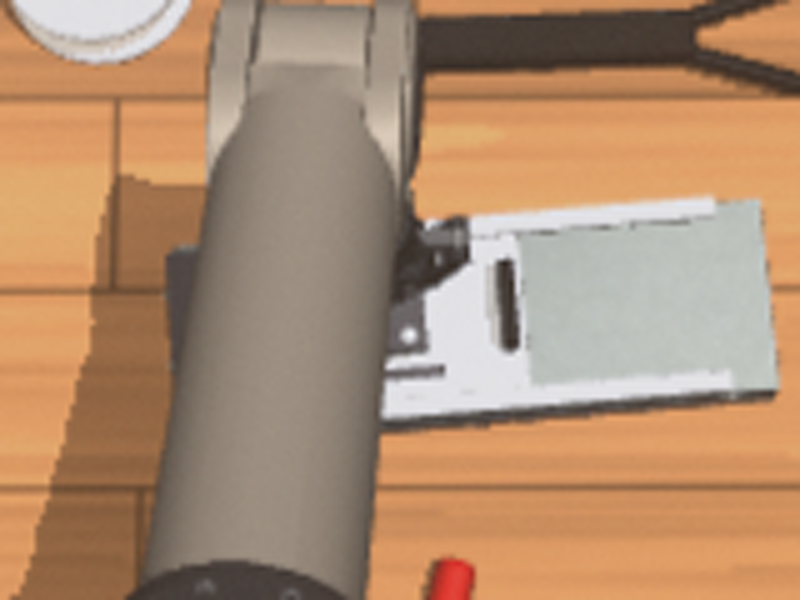

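```bash
cat > foot.py <<'E'
from h import *
import sys
def foot(tag,zt,tcp,zs=.006):
    c="scene"; d=np.load(c+tag+".npy"); W,uv=cloud(c,d); B=np.array([tobase(w) for w in W])
    p=cv2.imread(f"pics/{c}{tag}f.png"); g=p[uv[:,1],uv[:,0]].max(1)
    b0=tobase(tcp)
    s=(abs(W[:,2]-zt)<zs)&(abs(B[:,0]-b0[0])<45)&(B[:,1]>b0[1]-50)&(B[:,1]<b0[1]+45)&(g<120)
    q=onplane(c,uv[s],zt); b=np.array([tobase(w) for w in q])
    print("foot n",s.sum(),"x",np.percentile(b[:,0],[1,99]).round(1),"y",np.percentile(b[:,1],[1,99]).round(1),"tcp",b0.round(1))
    # rear edge fit: min y per x bin ; right edge: max x per y bin
    xs=np.arange(b0[0]-24,b0[0]+25,4); ys=[b[abs(b[:,0]-x)<2][:,1].min() if (abs(b[:,0]-x)<2).sum() else np.nan for x in xs]
    ok=np.isfinite(ys); k=np.polyfit(xs[ok],np.array(ys)[ok],1); print("rear edge y at tcp x",np.polyval(k,b0[0]).round(1),"tilt deg",np.degrees(k[0]).round(2))
    yy=np.arange(b0[1]-32,b0[1]+33,4); xx=[b[abs(b[:,1]-y)<2][:,0].max() if (abs(b[:,1]-y)<2).sum() else np.nan for y in yy]
    print("right edge x per y",np.round(xx,1)); xx2=[b[abs(b[:,1]-y)<2][:,0].min() if (abs(b[:,1]-y)<2).sum() else np.nan for y in yy]
    print("left edge",np.round(xx2,1))
E
python3 - <<'E'
from foot import *
s,_,_=st(); foot("4",s["eef_pos"][2]-.0341+.012,s["eef_pos"])
E
```

```text
t 15.22 tcp [0.6173 0.0509 0.1244] base mm [-1.4 68.7] yaw 94.66 F [ 1.1 -0.5 -2.6] w 27.4 j7 1.69
foot n 313 x [-30.7  28.2] y [ 28.1 104.7] tcp [-1.4 68.7]
rear edge y at tcp x 28.5 tilt deg -0.95
right edge x per y [27.2 27.  26.7 26.5 28.3 28.  27.8 27.5 27.3 27.  26.8 26.5 28.3 28.1
 27.8 25.5 29.1]
left edge [-30.7 -31.1 -31.4 -31.8 -30.    7.    8.5   8.2  10.    9.7   9.4   9.2
   8.9   8.6   4.4   4.1   2. ]
```

Request:
carry_out([
  {"hand": 2.2, "translation": [-0.15, 0, 0.5], "turn": 0},
  {"hand": 2.2, "translation": [0, 0, 0.8], "turn": 0},
  {"hand": 2.2, "translation": [0, 0, 0.8], "turn": 0},
  {"hand": 2.2, "translation": [0, 0, 0.7], "turn": 0},
  {"hand": 2.2, "translation": [0, 0, 0.5], "turn": 0},
  {"hand": 2.2, "translation": [0, 0, 0.4], "turn": 0},
  {"hand": 2.2, "translation": [0, 0, 0.3], "turn": 0},
  {"hand": 2.2, "translation": [0, 0, 0.1], "turn": 0},
  {"hand": 2.2, "translation": [0, 0, 0], "turn": 0},
  {"hand": 2.2, "translation": [0, 0, 0], "turn": 0},
])

```text
time: 16.05
eef_pos: [0.6187, 0.0509, 0.083]
orientation: [-0.041, 0.999, 0.0, 0.0]
wrist_force: [0.4, -0.4, -2.8]
grip_width: 0.0272
```

Request:
carry_out([
  {"hand": 2.2, "translation": [0, 0, 0.05], "turn": 0},
  {"hand": 2.2, "translation": [0, 0, 0.05], "turn": 0},
  {"hand": 2.2, "translation": [0, 0, 0.05], "turn": 0},
  {"hand": 2.2, "translation": [0, 0, 0], "turn": 0},
  {"hand": 2.2, "translation": [0, 0, 0], "turn": 0},
  {"hand": 2.2, "translation": [0, 0, 0], "turn": 0},
  {"hand": 2.2, "translation": [0, 0, 0], "turn": 0},
  {"hand": 2.2, "translation": [0, 0, 0], "turn": 0},
  {"hand": 2.2, "translation": [0, 0, 0], "turn": 0},
  {"hand": 2.2, "translation": [0, 0, 0], "turn": 0},
])

```text
time: 16.88
eef_pos: [0.6184, 0.051, 0.0813]
orientation: [-0.041, 0.999, 0.0, 0.0]
wrist_force: [0.1, -0.6, -3.4]
grip_width: 0.0268
```

Run:
```python
from h import *
st()
```

```text
t 16.88 tcp [0.6184 0.051  0.0813] base mm [-0.3 68.6] yaw 94.66 F [ 0.1 -0.6 -3.4] w 26.8 j7 1.71
```

Request:
carry_out([
  {"hand": 2.2, "translation": [0, 0, 0.05], "turn": 0},
  {"hand": 2.2, "translation": [0, 0, 0.05], "turn": 0},
  {"hand": 2.2, "translation": [0, 0, 0.03], "turn": 0},
  {"hand": 2.2, "translation": [0, 0, 0], "turn": 0},
  {"hand": 2.2, "translation": [0, 0, 0], "turn": 0},
  {"hand": 2.2, "translation": [0, 0, 0], "turn": 0},
  {"hand": 2.2, "translation": [0, 0, 0], "turn": 0},
  {"hand": 2.2, "translation": [0, 0, 0], "turn": 0},
  {"hand": 2.2, "translation": [0, 0, 0], "turn": 0},
  {"hand": 2.2, "translation": [0, 0, 0], "turn": 0},
])

```text
time: 17.72
eef_pos: [0.6184, 0.051, 0.0801]
orientation: [-0.041, 0.999, 0.0, 0.0]
wrist_force: [-1.1, 0.7, 0.4]
grip_width: 0.027
```

Run:
```python
from h import *
st()
```

```text
t 17.72 tcp [0.6184 0.051  0.0801] base mm [-0.3 68.6] yaw 94.66 F [-1.1  0.7  0.4] w 27.0 j7 1.71
```

Request:
carry_out([
  {"hand": 2.2, "translation": [0, 0.2, 0], "turn": 0},
  {"hand": 2.2, "translation": [0, 0.2, 0], "turn": 0},
  {"hand": 2.2, "translation": [0, 0.2, 0], "turn": 0},
  {"hand": 2.2, "translation": [0, 0.2, 0], "turn": 0},
  {"hand": 2.2, "translation": [0, 0.2, 0], "turn": 0},
  {"hand": 2.2, "translation": [0, 0.2, 0], "turn": 0},
  {"hand": 2.2, "translation": [0, 0.2, 0], "turn": 0},
  {"hand": 2.2, "translation": [0, 0.1, 0], "turn": 0},
  {"hand": 2.2, "translation": [0, 0, 0], "turn": 0},
  {"hand": 2.2, "translation": [0, 0, 0], "turn": 0},
])

```text
time: 18.55
eef_pos: [0.6173, 0.0663, 0.0801]
orientation: [-0.041, 0.999, 0.0, 0.0]
wrist_force: [0.7, -0.8, 0.5]
grip_width: 0.0273
```

Run:
```python
from h import *
s,_,_=st()
for c,y,x in(("scene",215,375),):
    p,d=arm.grab_frame(c); np.save(c+"5.npy",d);cv2.imwrite(f"pics/{c}5f.png",p[:,:,::-1]); cv2.imwrite(f"pics/{c}5.png",cv2.resize(p[y-40:y+40,x-50:x+50,::-1],None,fx=7,fy=7,interpolation=cv2.INTER_CUBIC))
from foot import foot
foot("5",.058,s["eef_pos"],.005)
```

```text
t 18.55 tcp [0.6173 0.0663 0.0801] base mm [-0.2 84. ] yaw 94.67 F [ 0.7 -0.8  0.5] w 27.3 j7 1.68
foot n 315 x [-30.2  30.8] y [ 44.2 129.2] tcp [-0.2 84. ]
rear edge y at tcp x 44.8 tilt deg 0.2
right edge x per y [27.9 27.6 27.4 29.2 26.9 28.8 28.5 28.3 28.1 27.8 27.6 29.4 29.2 30.9
 30.6 28.5 30.4]
left edge [-28.1 -30.3 -30.6 -31.  -31.3   7.   10.7  12.3  12.1   9.9  13.7  11.5
   9.1   8.8   6.7   6.4   4.2]
```

View pics/scene5.png

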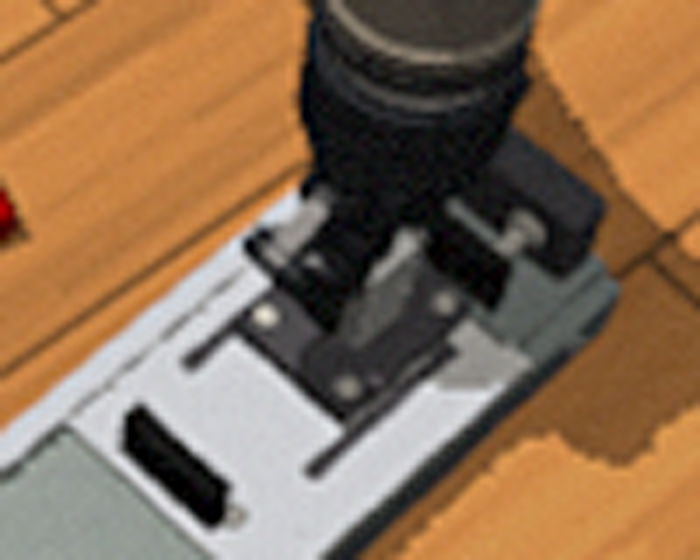

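Request:
carry_out([
  {"hand": 2.2, "translation": [0, 0.1, 0], "turn": 0},
  {"hand": 2.2, "translation": [0, 0.1, 0], "turn": 0},
  {"hand": 2.2, "translation": [0, 0.1, 0], "turn": 0},
  {"hand": 2.2, "translation": [0, 0.1, 0], "turn": 0},
  {"hand": 2.2, "translation": [0, 0.1, 0], "turn": 0},
  {"hand": 2.2, "translation": [0, 0, 0], "turn": 0},
  {"hand": 2.2, "translation": [0, 0, 0], "turn": 0},
  {"hand": 2.2, "translation": [0, 0, 0], "turn": 0},
  {"hand": 2.2, "translation": [0, 0, 0], "turn": 0},
  {"hand": 2.2, "translation": [0, 0, 0], "turn": 0},
])

```text
time: 19.43
eef_pos: [0.6169, 0.0704, 0.0801]
orientation: [-0.041, 0.999, -0.0, 0.0]
wrist_force: [0.7, -3.6, 1.1]
grip_width: 0.0269
```

Run:
```python
from h import *
st()
```

```text
t 19.43 tcp [0.6169 0.0704 0.0801] base mm [-0.2 88.1] yaw 94.64 F [ 0.7 -3.6  1.1] w 26.9 j7 1.68
```

Request:
carry_out([
  {"hand": 2.2, "translation": [0, 0.1, 0], "turn": 0},
  {"hand": 2.2, "translation": [0, 0.1, 0], "turn": 0},
  {"hand": 2.2, "translation": [0, 0.1, 0], "turn": 0},
  {"hand": 2.2, "translation": [0, 0, 0], "turn": 0},
  {"hand": 2.2, "translation": [0, 0, 0], "turn": 0},
  {"hand": 2.2, "translation": [0, 0, 0], "turn": 0},
  {"hand": 2.2, "translation": [0, 0, 0], "turn": 0},
  {"hand": 2.2, "translation": [0, 0, 0], "turn": 0},
  {"hand": 2.2, "translation": [0, 0, 0], "turn": 0},
  {"hand": 2.2, "translation": [0, 0, 0], "turn": 0},
])

```text
time: 20.27
eef_pos: [0.6167, 0.0728, 0.0801]
orientation: [-0.04, 0.999, -0.001, 0.0]
wrist_force: [1.0, -5.9, 1.8]
grip_width: 0.027
```

Run:
```python
from h import *
st()
```

```text
t 20.27 tcp [0.6167 0.0728 0.0801] base mm [-0.2 90.5] yaw 94.63 F [ 1.  -5.9  1.8] w 27.0 j7 1.67
```

Request:
carry_out([
  {"hand": 2.2, "translation": [0, 0.1, 0], "turn": 0},
  {"hand": 2.2, "translation": [0, 0.1, 0], "turn": 0},
  {"hand": 2.2, "translation": [0, 0.1, 0], "turn": 0},
  {"hand": 2.2, "translation": [0, 0.1, 0], "turn": 0},
  {"hand": 2.2, "translation": [0, 0, 0], "turn": 0},
  {"hand": 2.2, "translation": [0, 0, 0], "turn": 0},
  {"hand": 2.2, "translation": [0, 0, 0], "turn": 0},
  {"hand": 2.2, "translation": [0, 0, 0], "turn": 0},
  {"hand": 2.2, "translation": [0, 0, 0], "turn": 0},
  {"hand": 2.2, "translation": [0, 0, 0], "turn": 0},
])

```text
time: 21.1
eef_pos: [0.6165, 0.0756, 0.0802]
orientation: [-0.04, 0.999, -0.001, 0.0]
wrist_force: [0.8, -7.3, 2.0]
grip_width: 0.0271
```

```bash
cat > meas.py <<'E'
from h import *
import sys
tag=sys.argv[1]
s,M,_=st(); print("tilt deg",np.degrees(np.arccos(-M[2,2])).round(2),"moment",np.round(s["moment"],2))
Fs=[s["wrist_force"]]
for c,y,x in(("scene",215,375),("top",155,290)):
    p,d=arm.grab_frame(c); np.save(c+tag+".npy",d);cv2.imwrite(f"pics/{c}{tag}f.png",p[:,:,::-1]); cv2.imwrite(f"pics/{c}{tag}.png",cv2.resize(p[y-40:y+40,x-50:x+50,::-1],None,fx=7,fy=7,interpolation=cv2.INTER_CUBIC))
    Fs.append(arm.observe()["wrist_force"])
print("along base y", [round(float(f[:2]@by),1) for f in Fs])
from foot import foot
foot(tag,.058,s["eef_pos"],.005)
for c in("scene","top"):
    d=np.load(c+tag+".npy"); W,uv=cloud(c,d); B=np.array([tobase(w) for w in W])
    k=(abs(W[:,2]-.076)<.005)&(abs(B[:,0])<40)&(abs(B[:,1]+20)<25)
    if k.sum()>20: print(c,"handle",np.round(B[k].mean(0),1))
    k=(abs(W[:,2]-.080)<.004)&(abs(B[:,0])<37)&(B[:,1]>118)&(B[:,1]<152)
    if k.sum()>5: print(c,"stop pts",k.sum(),np.percentile(B[k][:,1],[5,50,95]).round(1))
E
python3 meas.py 6
```

```text
t 21.1 tcp [0.6165 0.0756 0.0802] base mm [-0.2 93.3] yaw 94.61 F [ 0.8 -7.3  2. ] w 27.1 j7 1.66
tilt deg 0.16 moment [-1.57 -0.14  0.16]
along base y [-7.4, -7.2, -7.1]
foot n 322 x [-30.5  33.4] y [ 53.5 135.6] tcp [-0.2 93.3]
rear edge y at tcp x 54.2 tilt deg -1.47
right edge x per y [29.2 29.  28.8 26.7 28.5 28.3 28.1 27.8 29.4 29.2 27.1 30.9 30.6 30.4
 30.1 29.9 31.8]
left edge [-31.  -31.3 -29.4 -31.6 -30.1   6.4  10.2   9.9  11.5  11.3  11.   12.9
  10.7   8.3   6.1   5.8   5.5]
scene handle [ -0.4 -20.4]
scene stop pts 34 [132.3 135.5 139.7]
top handle [ -0.4 -18.7]
```

View pics/scene6.png

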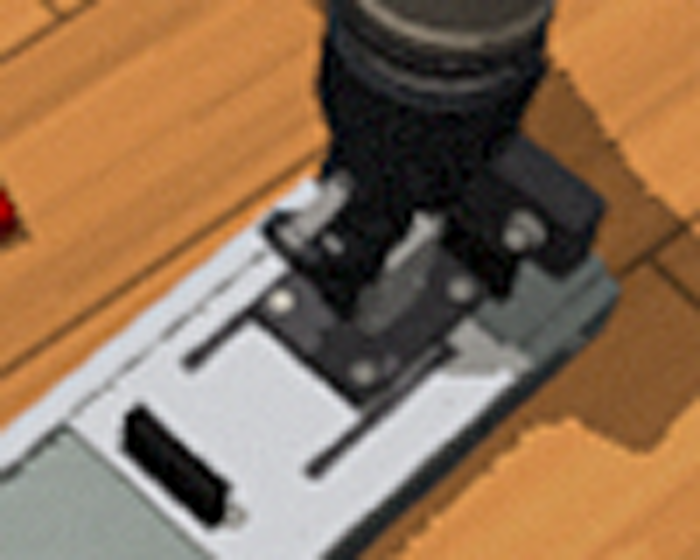

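Request:
carry_out([
  {"hand": 2.2, "translation": [0, 0.1, 0], "turn": 0},
  {"hand": 2.2, "translation": [0, 0.1, 0], "turn": 0},
  {"hand": 2.2, "translation": [0, 0.1, 0], "turn": 0},
  {"hand": 2.2, "translation": [0, 0.1, 0], "turn": 0},
  {"hand": 2.2, "translation": [0, 0.05, 0], "turn": 0},
  {"hand": 2.2, "translation": [0, 0, 0], "turn": 0},
  {"hand": 2.2, "translation": [0, 0, 0], "turn": 0},
  {"hand": 2.2, "translation": [0, 0, 0], "turn": 0},
  {"hand": 2.2, "translation": [0, 0, 0], "turn": 0},
  {"hand": 2.2, "translation": [0, 0, 0], "turn": 0},
])

```text
time: 22.03
eef_pos: [0.6162, 0.0787, 0.0802]
orientation: [-0.04, 0.999, -0.002, 0.0]
wrist_force: [0.9, -8.9, 1.8]
grip_width: 0.0273
```

```bash
python3 meas.py 7
```

```text
t 22.03 tcp [0.6162 0.0787 0.0802] base mm [-0.2 96.4] yaw 94.59 F [ 0.9 -8.9  1.8] w 27.3 j7 1.66
tilt deg 0.25 moment [-1.94 -0.18  0.16]
along base y [-8.9, -8.3, -9.5]
foot n 314 x [-30.6  32.9] y [ 56.3 137.8] tcp [-0.2 96.4]
rear edge y at tcp x 57.1 tilt deg -1.6
right edge x per y [29.2 26.9 26.7 28.5 26.2 28.1 27.8 27.6 27.3 31.1 29.  30.6 30.4 28.3
 30.1 29.9 29.7]
left edge [-31.  -31.3 -31.6 -30.1 -28.2   6.2   9.9  11.5  13.4  11.3   8.8  10.7
  10.5  10.2   5.8   5.5   3.3]
scene handle [ -0.5 -20.5]
scene stop pts 35 [135.8 138.  142.8]
top handle [  0.2 -19. ]
```

View pics/scene7.png

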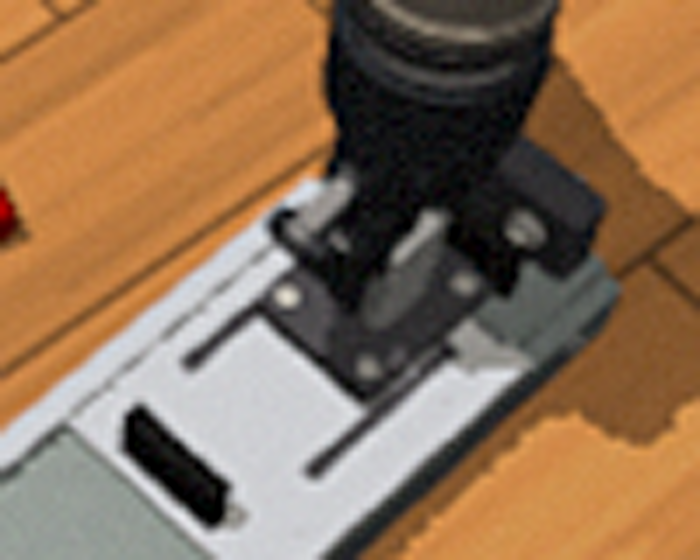

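Request:
carry_out([
  {"hand": 2.2, "translation": [0, 0.1, 0], "turn": 0},
  {"hand": 2.2, "translation": [0, 0.05, 0], "turn": 0},
  {"hand": 2.2, "translation": [0, 0, 0], "turn": 0},
  {"hand": 2.2, "translation": [0, 0, 0], "turn": 0},
  {"hand": 2.2, "translation": [0, 0, 0], "turn": 0},
  {"hand": 2.2, "translation": [0, 0, 0], "turn": 0},
  {"hand": 2.2, "translation": [0, 0, 0], "turn": 0},
  {"hand": 2.2, "translation": [0, 0, 0], "turn": 0},
  {"hand": 2.2, "translation": [0, 0, 0], "turn": 0},
  {"hand": 2.2, "translation": [0, 0, 0], "turn": 0},
])

```text
time: 22.97
eef_pos: [0.6162, 0.0797, 0.0802]
orientation: [-0.04, 0.999, -0.002, 0.0]
wrist_force: [0.7, -10.4, 0.9]
grip_width: 0.0273
```

```bash
python3 meas.py 8
python3 - <<'E'
from h import *
f=[]
for i in range(10):
    arm.grab_frame("top"); f.append(arm.observe()["wrist_force"])
f=np.array(f);print(f.mean(0).round(2),f.std(0).round(2), (f[:,:2]@by).mean().round(2)); st()
# post top tilt check & stop plate position then vs now
for tag in("0","2","5","6","7","8"):
    d=np.load(f"scene{tag}.npy"); W,uv=cloud("scene",d); B=np.array([tobase(w) for w in W])
    k=(abs(W[:,2]-.072)<.012)&(B[:,0]>18)&(B[:,0]<36)&(B[:,1]>115)&(B[:,1]<152)
    print(tag,k.sum(),np.percentile(B[k][:,1],[5,20,50]).round(1) if k.sum() else "")
E
```

```text
t 22.97 tcp [0.6162 0.0797 0.0802] base mm [-0.2 97.5] yaw 94.57 F [  0.7 -10.4   0.9] w 27.3 j7 1.65
tilt deg 0.29 moment [-2.12 -0.2   0.17]
along base y [-10.4, -10.0, -10.1]
foot n 313 x [-30.6  33. ] y [ 57.3 139.1] tcp [-0.2 97.5]
rear edge y at tcp x 58.0 tilt deg -1.23
right edge x per y [27.2 26.9 28.5 26.4 28.3 28.1 27.8 27.6 27.3 31.1 30.9 30.6 30.4 30.1
 29.9 27.8 29.7]
left edge [-31.3 -19.3 -31.6 -30.1 -30.4 -20.2  11.8  11.5  11.3  11.   10.7  12.6
  10.5   8.    5.8   5.5   5.3]
scene handle [ -0.8 -20.4]
scene stop pts 38 [135.4 139.  143.2]
top handle [ -0. -19.]
[ 1.28 -9.66  2.3 ] [0.72 0.42 0.51] -9.73
t 23.57 tcp [0.6162 0.0797 0.0802] base mm [-0.2 97.5] yaw 94.57 F [ 1.  -9.4  1.9] w 27.2 j7 1.65
0 49 [126.6 127.5 128.9]
2 49 [126.8 127.4 129. ]
5 51 [125.3 127.2 128.7]
6 53 [121.5 132.5 133.6]
7 44 [126.6 135.7 137.3]
8 46 [129.  136.2 137.7]
```

View pics/top8.png

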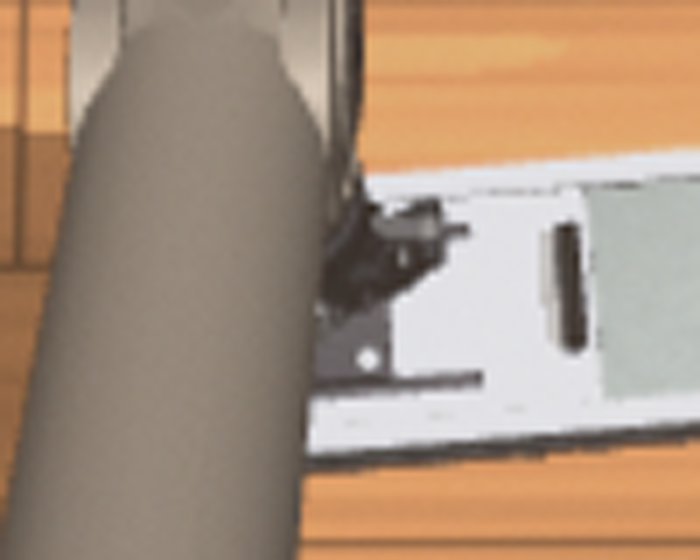

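Run:
```python
from h import *
from scipy.ndimage import map_coordinates
def proj(c,b,z):
    P=arm.camera_params(c);T=np.array(P["T"]);w=np.array([[*frombase(x,y),z] for x,y in b]); q=(w-T[:3,3])@T[:3,:3]
    n=q[:,:2]/q[:,2:]; n=n*(1+P["k1"]*(n**2).sum(1,keepdims=True)); K=P["K"]; return n*[K[0,0],K[1,1]]+[K[0,2],K[1,2]]
def edge(tag,c,z,pts,dirn,rng=8):
    g=cv2.imread(f"pics/{c}{tag}f.png" if tag!="0" else f"pics/{c}0.png").astype(float).mean(2); out=[]
    for p in pts:
        t=np.arange(-rng,rng+.01,.25); b=np.array(p)+t[:,None]*np.array(dirn); uv=proj(c,b,z)
        v=map_coordinates(g,[uv[:,1],uv[:,0]],order=1); gr=np.gradient(v); i=np.argmax(abs(gr))
        s=slice(max(0,i-6),i+7); out.append(b[0]*0+ (np.array(p)+ (abs(gr[s])*t[s]).sum()/abs(gr[s]).sum()*np.array(dirn)))
    return np.array(out)
for tag in("5","7","8"):
    y0={"5":44.8,"7":57.1,"8":58}[tag]
    e=edge(tag,"scene",.058,[(x,y0) for x in np.arange(-20,25,3.)],(0,1)); k=np.polyfit(e[:,0],e[:,1],1)
    print(tag,"rear slope deg",np.degrees(k[0]).round(2),"y",k[1].round(2),"res",np.std(e[:,1]-np.polyval(k,e[:,0])).round(2))
    e=edge(tag,"scene",.058,[(29,y) for y in np.arange(y0+4,y0+60,4.)],(1,0)); print("  right",np.round(e[:,0],1))
    e=edge(tag,"scene",.046,[(x,-30) for x in np.arange(-40,41,4.)],(0,1)); k=np.polyfit(e[:,0],e[:,1],1)
    print("  cover rear slope",np.degrees(k[0]).round(2),"y",k[1].round(2),"res",np.std(e[:,1]-np.polyval(k,e[:,0])).round(2))
    e=edge(tag,"scene",.040,[(x,-180) for x in np.arange(-50,51,4.)],(0,1)); k=np.polyfit(e[:,0],e[:,1],1)
    print("  base end slope",np.degrees(k[0]).round(2),"y",k[1].round(2))
    for xx in (-60,60):
      e=edge(tag,"scene",.040,[(xx,y) for y in np.arange(-170,-120,5.)],(1,0)); print("  side",xx,np.median(e[:,0]).round(1))
```

```text
5 rear slope deg -0.22 y 43.05 res 0.38
  right [36.4 36.4 36.5 36.6 36.4 36.3 36.3 36.3 36.4 33.7 30.3 36.5 36.5 31.6]
  cover rear slope 0.2 y -24.7 res 2.4
  base end slope -0.01 y -178.21
  side -60 -52.9
  side 60 58.7
7 rear slope deg -0.21 y 55.68 res 0.48
  right [36.5 36.4 36.4 36.4 36.4 30.  36.4 36.4 36.5 36.5 31.2 30.4 31.  30.9]
  cover rear slope 0.21 y -24.71 res 2.4
  base end slope 0.02 y -178.14
  side -60 -52.9
  side 60 58.6
8 rear slope deg 0.1 y 56.45 res 0.59
  right [29.1 36.4 36.6 36.5 36.4 36.6 36.3 36.4 36.4 33.2 31.5 31.  30.8 30.2]
  cover rear slope 0.15 y -24.73 res 2.43
  base end slope 0.09 y -178.09
  side -60 -52.9
  side 60 58.7
```

Run:
```python
from h import *
p,d=arm.grab_frame("scene"); cv2.imwrite("pics/final.png",p[:,:,::-1]); st(); print(arm.close_job())
```

```text
t 23.62 tcp [0.6162 0.0798 0.0802] base mm [-0.2 97.5] yaw 94.57 F [ 0.6 -8.9  2.6] w 26.9 j7 1.65
the job is handed in; nothing more can be done
None
```

View pics/final.png

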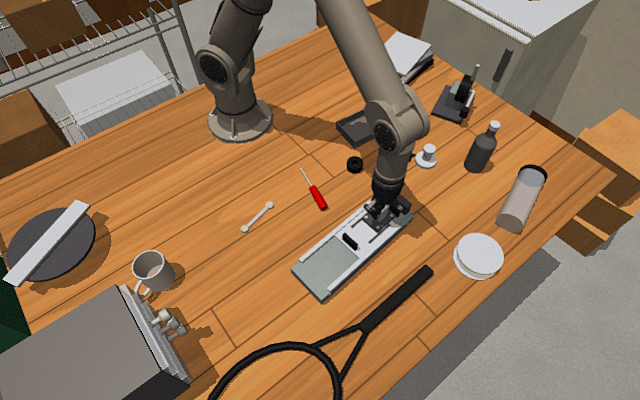

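The job is handed in at 23.6 s of the 56 s allowed, with the arm still holding the post pressed into the sprung stop. I first slid the cover shut by its handle until it met its end stop. Then I gripped the post, stood it on the closed cover and pushed it slowly into the stop.

**Last checks**
- **Push:** about 9.7 N averaged over ten readings. The single reading at hand-in was 8.9 N, and the noise is about 0.4 N, so it is close to 10 N but slightly under.
- **Stop travel:** the camera depth shows roughly 9 mm of the 24 mm available, and the spring figures give 9.2 N for that. It was never near the end of its travel.
- **Position:** the tool is within 0.5 mm of the mid-line between the rails. The side edge of the foot measured about 30.5 mm from the mid-line, against 30 mm expected.
- **Squareness:** an image edge fit put the foot within about 0.2° of square. A rougher depth-based estimate had suggested about 1.2°, but it scattered a lot between pictures, so I relied on the edge fit.
- **Cover:** its handle is about 20 mm behind the base centre (one camera read -19.0 mm, the other -20.4 mm), which agrees with fully shut.
- **Other things:** in the final picture everything else I can see on the bench stands where it was; the arm hides part of the parts tray. I compared this by eye and did not measure it.

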